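# Refill the tilt-out pod bin at the coffee counter

## Robot

A 6-joint arm with a two-finger parallel gripper is mounted at the origin on the work surface. World frame = base frame: x ahead of the robot, y to its left, z up, the work surface at z = 0. Lengths are in m, angles in degrees, forces in N, time in s.
With the tool pointing down it reaches from about 0.375 to 0.9 m from the base axis. Payload 3.1 kg.
Tool frame: the origin (TCP) lies at the very end of the fingers, on their centre line; the grasp point (between the pads) lies 19 mm behind it (bot.hold_point_z is the z of the grasp point in the tool frame, in m); z points along the fingers, y is the direction in which the jaws open and shut (so a half turn about z gives the same grasp; the last joint's range is limited). The gripper opens to 87 mm and grips with 3 to 60 N. Pads are 19 mm wide; open, the fingers measure 117 mm over their backs; the gripper's body (75 mm by 190 mm) begins 51 mm behind the grasp point.
Start: joints at [54.746, 30.224, 82.088, -0, 67.689, -10.227], TCP at [0.264, 0.566, 0.223] pointing down, gripper open.
Joint ranges: [-176.69, 176.69], [-43.24, 126.21], [12.49, 139.97], [-82, 262], [0, 151.66], [-163.58, 163.58]. Speed limits (degrees/s): [159.86, 159.86, 180, 180, 180, 180].

## Interface

Orientations are given as a 3x3 rotation matrix whose columns are the frame's x, y, z axes.
In Python, from rig import bot gives the robot as it stands.
- The arm moves only by the tool servo_tool, never from a script. Its argument "increments" is a list of rows, each a list of 3 entries, a list of its own where there are three numbers: the closure, from 0 (fully open) to 1 (shut), then the shift along the tool's x, y, z in mm, then the turn about the tool's z in degrees. In form: [[claw, [x, y, z], turn], ...]. A call has 1 to 5 rows; each row shifts and turns the commanded pose from where the row before left it, along the tool's axes as they then stand; what a row does not reach is not made up. A row lasts 1/8 s, in which the tool goes at most 62.5 mm and 10.7 degrees, less where a joint would pass 70% of its speed; a pose out of reach is approached as far as the arm can. A call with a gripper value outside its range is refused whole. The fingers move at their own pace and stop on an object; the grip force is fixed at half the most. Time passes only in rows, so rows that do not move let the fingers close. It gives the time, the measured TCP pose, the force and the opening at its end, in the units of the state.
- bot.read_state(): the state, without advancing time (a new reading comes with each control period).
- bot.capture(name): name is "scene" or "side" or "wrist"; returns (picture, depth): 384x512x3 uint8, blue, green, red; 384x512 float32, m along the optical axis (not along the pixel's ray), 0 where there is no reading.
- bot.camera_info(name): a dict with "K" (3x3 intrinsics, pixels), "R" (3x3) and "t" (3): a world point X has camera coordinates R X + t; the wrist camera has in their place "mount" (4x4, takes a point from camera to tool coordinates, whose origin is the TCP and whose axes are the flange's). Camera axes: x right, y down, z forward; pixel columns grow to the right and rows downward; lengths in m; the calibration is good to about 2 mm. A picture is of the moment at which its call begins: read the wrist's pose just before it. camera_info takes no time and is no camera call.
- bot.hand_in(): hands the job in, once; it reports no verdict.
Trained networks look in the newest picture that a camera, given by its name, has taken for a name from the list of things; names that differ only in an ending like _2 or _b are one class to them, and where a whole thing is asked for, a point or a joint stands for the part that bears it (a point fixed in the world has none). Each returns a list of dicts, best first, with "p" (0 to 1); they miss things now and then, are a little off and sometimes report something else, mostly with a low value. They report only what shows in the picture. A call takes as long as a camera call. They do not tell look-alikes from the thing itself.
- bot.find_in(camera, thing): "bbox" ([left, top, right, bottom] in pixels, round what is visible of it).
- bot.trace(camera, thing): "region" (384x512 bool, what is visible of it) and "bbox" ([left, top, right, bottom] in pixels, round what is visible of it).
The state is a dict: "time_s": time; "joint_positions": joint angles; "qvel": joint speeds; "tau": joint torques, N m; "position": TCP position; "tcp_rot": TCP orientation; "force": force on the tool from outside, world axes, zero at the start; "moment": the same for the moment, N m; "opening": opening from 0.0 (shut) to 1.0 (fully open).
Only numpy, scipy, OpenCV 4.12 (cv2) and the standard library are available. Lean on these libraries where they do the work, as an engineer would, in place of code of your own. Each camera call takes 0.05 s, during which the arm holds its last target.

## Task

Pull the tilt-out bin on the counter open by its handle until it rests on its stop, then pick up the scoop and tip all four coffee pods from it into the open bin. Set the empty scoop back down flat on the counter and push the bin fully shut, with all four pods inside. Leave the drawer unit, the milk pitcher, the portafilter and the paper cups alone.

Things in the scene. Friction and masses are not known exactly. Their poses are not given: they have to be found in the camera images.
- podcase: Fixed aluminium case of the tilt-out bin, 170 deep (x) by 190 wide (y) by 230 mm high, its whole front one dark wood panel with a single bar handle near the top. Origin: centre of its underside. Its own -x axis points out of its front. Stands on the counter beside the drawer unit, either one may be on the left.
- bin (a joint): Tilt of the bin, rad: 0 shut, 0.8 fully open on its stop. The bin turns about a level axis along its bottom front edge, the top coming out and down. Moves freely (no spring or catch): left alone below about 0.3 rad its weight makes it fall shut, beyond about 0.4 rad it falls open and rests on the stop. Pulling or pushing at the handle takes 1 to 3 N.
- bin_hinge (a point): Point on the bin's hinge axis, at mid width, 20 mm above the counter on the plane of the case's front edge. The axes turn with the bin; when it is shut they are the case's: x into the case, y along the hinge, z up. Bin, in these axes (mm): front panel x -12 to 0, y -93 to 93, z 0 to 205; open-topped tub behind it, inside x 0 to 126, y -75 to 75, floor at z 8, back wall up to z 150, side walls sloping from z 195 at the front to 150 at the back.
- bin_handle (a point): Middle of the bin's steel bar handle: a level round bar 12 mm thick, 110 mm long along y, on two posts at y -45 and 45 mm, its centre 45 mm off the front panel and 10 mm below the panel's top edge (at -57, 0, 195 mm in the axes of bin_hinge). With the bin shut it is 215 mm above the counter, 15 mm below the top of the case.
- bin_mouth (a point): Middle of the bin's open mouth, at 65, 0, 160 mm in the axes of bin_hinge. With the bin open the mouth is wholly in front of the case, about 145 mm from front to back, 150 mm wide, its rim 160 to 215 mm above the counter.
- scoop_grip (a point): Middle of the scoop's black straight grip: 20 mm wide (y), 26 mm high (z), 112 mm long (x), level, its centre 40 mm above the scoop's underside. Axes are the scoop's: x towards the nose, z up. The scoop weighs 0.17 to 0.31 kg, its centre of mass is about 80 mm from this point towards the nose.
- scoop_nose (a point): Middle of the front lower edge of the scoop's nose, 167.5 mm ahead of the grip point and 40 mm below it. The scoop is a flat-bottomed stainless steel shovel, 115 mm long, 96 mm wide, walls 3 mm, open on top and at the nose, back wall 52 mm high, sides sloping down to 26 mm. It lies flat on the counter, with the four pods in it. Axes are the scoop's.
- pod0_c (a point): Centre of a coffee pod (copper-coloured aluminium, 39 mm across its rim, 33 mm high, 13 g), loose in the scoop. All four are alike.
- pod1_c (a point): Centre of a coffee pod (copper-coloured aluminium, 39 mm across its rim, 33 mm high, 13 g), loose in the scoop. All four are alike.
- pod2_c (a point): Centre of a coffee pod (copper-coloured aluminium, 39 mm across its rim, 33 mm high, 13 g), loose in the scoop. All four are alike.
- pod3_c (a point): Centre of a coffee pod (copper-coloured aluminium, 39 mm across its rim, 33 mm high, 13 g), loose in the scoop. All four are alike.
- drawers: Fixed drawer unit of the same size and colours as the bin's case, but its front is two drawers, each with a handle. Bystander. Origin: centre of its underside.
- drawers_drawer0 (a joint): Upper drawer of the drawer unit, m, 0 shut. To be left shut.
- drawers_drawer1 (a joint): Lower drawer of the drawer unit, m, 0 shut. To be left shut.
- pitcher: Stainless steel milk pitcher, 94 mm across its foot, 110 mm high, with a side handle. Bystander; stands on the opposite side from the scoop. Origin: centre of its underside.
- portafilter: Portafilter: steel basket 74 mm across, 32 mm high, with a 125 mm long black handle, lying on the counter. Bystander. Origin: centre of the basket's underside.
- cups: Stack of paper cups, 84 mm across, 150 mm high. Bystander. Origin: centre of its underside.
Mind the look-alikes: they are no part of the job. What is shaped like the part that bears scoop_grip but green or red is not meant.

How it is judged (in metres and radians):
On the way, in this order (a step that is already met when the one before it is completed fails the run):
1. the bin is pulled open to its stop (value of joint bin above 0.76 rad), for 0.2 s.
2. all four pods are in the open bin, tipped from the scoop held above it (x of pod0_c in the frame of bin_hinge between 0 and 0.13 m and y of pod0_c in the frame of bin_hinge between -0.075 and 0.075 m and z of pod0_c in the frame of bin_hinge between 0 and 0.15 m and x of pod1_c in the frame of bin_hinge between 0 and 0.13 m and y of pod1_c in the frame of bin_hinge between -0.075 and 0.075 m and z of pod1_c in the frame of bin_hinge between 0 and 0.15 m and x of pod2_c in the frame of bin_hinge between 0 and 0.13 m and y of pod2_c in the frame of bin_hinge between -0.075 and 0.075 m and z of pod2_c in the frame of bin_hinge between 0 and 0.15 m and x of pod3_c in the frame of bin_hinge between 0 and 0.13 m and y of pod3_c in the frame of bin_hinge between -0.075 and 0.075 m and z of pod3_c in the frame of bin_hinge between 0 and 0.15 m and value of joint bin above 0.7 rad and height (world z) of scoop_grip above 0.15 m and horizontal distance between scoop_nose and bin_mouth below 0.2 m), for 0.1 s.
At the end, for the whole second after the job is handed in: All four pods are inside the bin's tub, the bin is shut (within 0.04 rad, about 8 mm at its top edge) and still, and the scoop lies flat and upright on the counter (within 0.08 rad and 8 mm) (x of pod0_c in the frame of bin_hinge between 0 and 0.13 m and y of pod0_c in the frame of bin_hinge between -0.075 and 0.075 m and z of pod0_c in the frame of bin_hinge between 0 and 0.15 m and x of pod1_c in the frame of bin_hinge between 0 and 0.13 m and y of pod1_c in the frame of bin_hinge between -0.075 and 0.075 m and z of pod1_c in the frame of bin_hinge between 0 and 0.15 m and x of pod2_c in the frame of bin_hinge between 0 and 0.13 m and y of pod2_c in the frame of bin_hinge between -0.075 and 0.075 m and z of pod2_c in the frame of bin_hinge between 0 and 0.15 m and x of pod3_c in the frame of bin_hinge between 0 and 0.13 m and y of pod3_c in the frame of bin_hinge between -0.075 and 0.075 m and z of pod3_c in the frame of bin_hinge between 0 and 0.15 m and value of joint bin below 0.04 rad and velocity of joint bin below 0.05 rad/s and angle between scoop_nose's own z axis and vertical below 0.08 rad and height (world z) of scoop_nose between -0.008 and 0.008 m); the robot touches nothing.
It fails at once if the pitcher is shoved more than 30 mm or tipped over (distance of pitcher from where it was at the start of the episode above 0.03 m or angle between pitcher's own z axis and vertical above 0.4 rad).
It fails at once if the portafilter is shoved more than 30 mm or tipped over (distance of portafilter from where it was at the start of the episode above 0.03 m or angle between portafilter's own z axis and vertical above 0.4 rad).
It fails at once if the cup stack is shoved more than 30 mm or tipped over (distance of cups from where it was at the start of the episode above 0.03 m or angle between cups's own z axis and vertical above 0.4 rad).
It fails at once if a drawer of the drawer unit is pulled open more than 20 mm (value of joint any of drawers_drawer0, drawers_drawer1 above 0.02 m).
It also fails if it takes over 72 s, if anything falls off the work surface, if the arm or the gripper's body presses on something with over 40 N, if the wrist force passes 120 N, or if a joint passes its speed limit or range.

## Working session

There is one attempt and no reset: what is moved stays moved. The work goes in short steps, Python scripts to look and compute and a tool call to move; the robot and the scene stay as the last step left them, time stands still between calls to the robot, and variables do not carry over. Pictures are saved under pics/ and viewed, and the job is handed in when it is done.

Besides the shell and the picture viewer there is one more tool, called after "Request:" in YAML: its name, and indented under it one key for each argument. servo_tool: Moves the arm, as the interface text tells. Its arguments: {"type":"object","properties":{"increments":{"type":"array","items":{"type":"array"}}},"required":["increments"]}

```bash
ls; mkdir -p pics
cat > h.py <<'E'
import numpy as np, cv2
from rig import bot
def cap(n,f=None):
    s=bot.read_state(); im,d=bot.capture(n)
    if f: cv2.imwrite('pics/'+f,im)
    return s,im,d
def cam(n,s=None):
    c=bot.camera_info(n); K=np.array(c['K'])
    if n=='wrist':
        M=np.array(c['mount']); T=np.eye(4); T[:3,:3]=np.array(s['tcp_rot']); T[:3,3]=s['position']
        W=T@M
    else:
        W=np.eye(4); R=np.array(c['R']); W[:3,:3]=R.T; W[:3,3]=-R.T@np.array(c['t'])
    return K,W   # cam->world
def cloud(n,d,s=None):
    K,W=cam(n,s); v,u=np.mgrid[:d.shape[0],:d.shape[1]]
    P=np.stack([(u-K[0,2])/K[0,0]*d,(v-K[1,2])/K[1,1]*d,d],-1)
    P=P@W[:3,:3].T+W[:3,3]; P[d<=0]=np.nan
    return P
def st():
    s=bot.read_state(); print(round(s['time_s'],3),np.round(s['position'],4),'f',np.round(s['force'],1),'op',round(s['opening'],3)); return s
E
python3 - <<'E'
from h import *
s=st(); print(np.round(s['tcp_rot'],3))
for n in('scene','side','wrist'):
    s,im,d=cap(n,f'{n}0.png'); np.save(f'pics/{n}0.npy',d)
    K,W=cam(n,s); print(n,K[0,0],np.round(W,3).tolist())
E
```

```text
pics
0.0 [0.264  0.5657 0.2216] f [-0.8 -0.6 -0. ] op 1.001
[[-0.906  0.423 -0.001]
 [ 0.423  0.906 -0.002]
 [ 0.    -0.002 -1.   ]]
scene 482.5689621558721 [[0.033, -0.948, 0.317, -0.007], [-0.999, -0.031, 0.013, 0.037], [-0.003, -0.317, -0.948, 1.79], [0.0, 0.0, 0.0, 1.0]]
side 452.2967798233558 [[-0.169, -0.926, 0.339, 0.129], [-0.986, 0.161, -0.052, 0.159], [-0.006, -0.343, -0.939, 1.419], [0.0, 0.0, 0.0, 1.0]]
wrist 338.9378266957424 [[0.423, 0.873, 0.244, 0.197], [0.906, -0.407, -0.117, 0.598], [-0.003, 0.27, -0.963, 0.385], [0.0, 0.0, 0.0, 1.0]]
```

View pics/scene0.png

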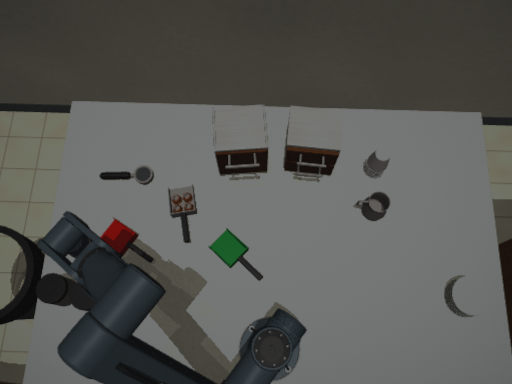

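View pics/side0.png

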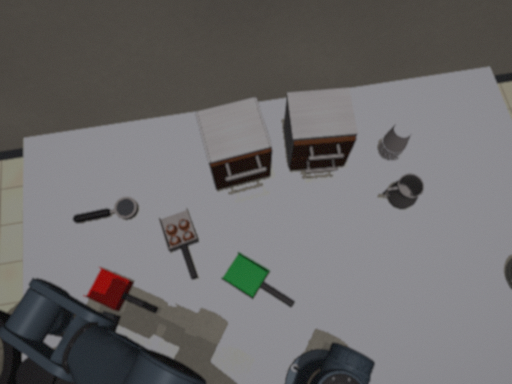

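View pics/wrist0.png

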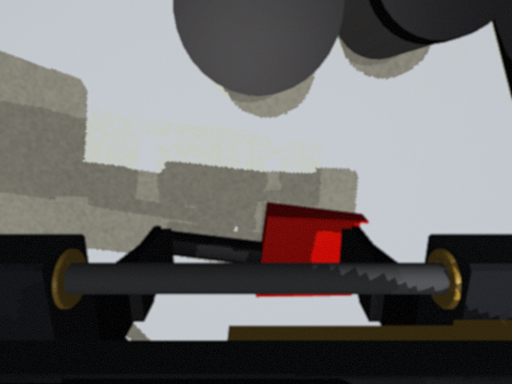

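Run:
```python
import cv2,numpy as np
a=cv2.imread('pics/scene0.png')[95:255,150:350]; b=cv2.imread('pics/side0.png')[85:285,150:370]
a=cv2.resize(a,(500,400),interpolation=cv2.INTER_CUBIC); 
cv2.imwrite('pics/za.png',cv2.convertScaleAbs(a,alpha=1.5))
cv2.imwrite('pics/zb.png',cv2.convertScaleAbs(cv2.resize(b,(660,600),interpolation=cv2.INTER_CUBIC),alpha=1.5))
```

```text
(no output)
```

View pics/zb.png

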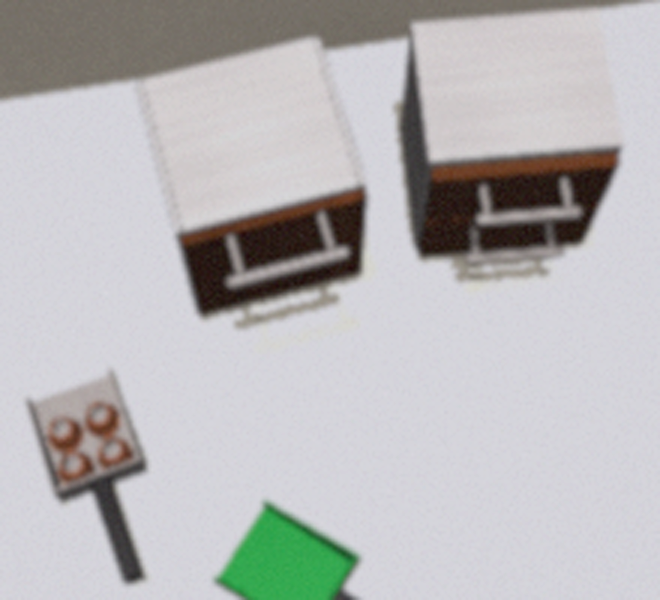

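View pics/za.png

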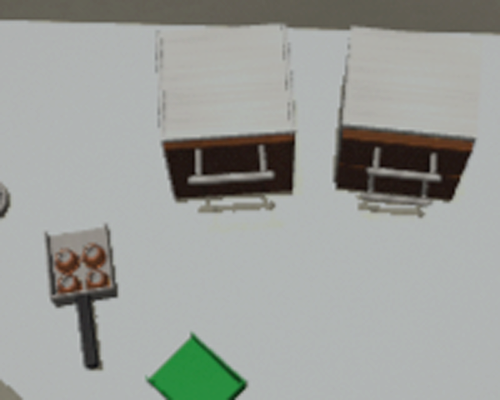

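The left unit (scene px 243,150) has a single bar, and the lower trace is only its shadow. The right unit (312,140) has two handles, so it is the drawers. There are three shovels: steel with pods (184,205), green (232,250) and red (120,240). The steel one is meant, as it is the only one holding the copper pods. Next I measure.

Run:
```python
from h import *
for n in('scene','side'):
    s=bot.read_state(); im=cv2.imread(f'pics/{n}0.png'); d=np.load(f'pics/{n}0.npy')
    P=cloud(n,d)
    print(n)
    bot.capture(n)
    for th in('podcase','bin_handle','scoop_grip','pod0_c','drawers','portafilter','pitcher','cups'):
        for r in bot.trace(n,th)[:5]:
            if r['p']<.3: continue
            q=P[r['region']]; q=q[~np.isnan(q[:,0])]
            print(th,round(r['p'],2),np.round(r['bbox']),'n',len(q),'med',np.round(np.median(q,0),3),'min',np.round(np.percentile(q,3,0),3),'max',np.round(np.percentile(q,97,0),3))
            if th in('podcase',):
                t=q[q[:,2]>.222]; rc=cv2.minAreaRect((t[:,:2]*1000).astype(np.float32)); print('  top z',np.median(t[:,2]),rc, cv2.boxPoints(rc).tolist())
            if th=='scoop_grip':
                t=q[q[:,2]>.015]; rc=cv2.minAreaRect((t[:,:2]*1000).astype(np.float32)); print('  rect',rc,cv2.boxPoints(rc).tolist())
```

```text
scene
podcase 0.85 [210. 104. 267. 173.] n 3486 med [0.696 0.124 0.228] min [0.604 0.036 0.047] max [0.817 0.214 0.237]
  top z 0.2300201071005883 ((710.27294921875, 125.703125), (237.0730438232422, 190.1708526611328), 6.028023719787598) [[582.4064331054688, 207.81468200683594], [602.3772583007812, 18.695358276367188], [838.1394653320312, 43.59156799316406], [818.1686401367188, 232.7108917236328]]
podcase 0.67 [165. 185. 194. 243.] n 804 med [0.505 0.342 0.011] min [ 0.372  0.301 -0.005] max [0.583 0.4   0.058]
  top z nan ((0.0, 0.0), (0.0, 0.0), 0.0) [[0.0, 0.0], [0.0, 0.0], [0.0, 0.0], [0.0, 0.0]]
podcase 0.58 [173. 210. 181. 212.] n 45 med [0.487 0.359 0.023] min [0.477 0.347 0.002] max [0.504 0.38  0.044]
  top z nan ((0.0, 0.0), (0.0, 0.0), 0.0) [[0.0, 0.0], [0.0, 0.0], [0.0, 0.0], [0.0, 0.0]]
podcase 0.41 [360. 146. 389. 178.] n 548 med [ 0.668 -0.385  0.105] min [ 0.65  -0.42   0.008] max [ 0.706 -0.357  0.157]
  top z nan ((0.0, 0.0), (0.0, 0.0), 0.0) [[0.0, 0.0], [0.0, 0.0], [0.0, 0.0], [0.0, 0.0]]
bin_handle 0.97 [215. 149. 267. 175.] n 1140 med [0.644 0.118 0.173] min [0.
[... 4310 characters left out ...]
x [ 0.821 -0.04   0.233]
drawers 0.43 [161. 212. 199. 283.] n 1110 med [0.505 0.338 0.008] min [ 0.372  0.3   -0.002] max [0.581 0.398 0.056]
portafilter 0.92 [ 73. 195. 137. 222.] n 724 med [0.619 0.53  0.031] min [0.593 0.478 0.015] max [0.654 0.665 0.037]
portafilter 0.35 [211. 148. 271. 188.] n 1631 med [0.644 0.121 0.178] min [0.596 0.035 0.035] max [0.657 0.206 0.226]
pitcher 0.59 [382. 172. 425. 208.] n 969 med [ 0.52  -0.384  0.056] min [ 0.476 -0.424  0.   ] max [ 0.558 -0.323  0.11 ]
pitcher 0.41 [212. 149. 271. 188.] n 1677 med [0.644 0.123 0.174] min [0.596 0.035 0.028] max [0.656 0.207 0.226]
cups 0.78 [378. 124. 411. 159.] n 842 med [ 0.672 -0.378  0.101] min [ 0.651 -0.417  0.007] max [ 0.71  -0.355  0.152]
  return _methods._mean(a, axis=axis, dtype=dtype,
  ret = ret.dtype.type(ret / rcount)
```

Run:
```python
from h import *
for n in('scene','side'):
    im=cv2.imread(f'pics/{n}0.png'); d=np.load(f'pics/{n}0.npy'); P=cloud(n,d).reshape(-1,3)
    ok=~np.isnan(P[:,0])
    a=np.deg2rad(6.2); c,s_=np.cos(a),np.sin(a)
    L=np.c_[c*P[:,0]+s_*P[:,1], -s_*P[:,0]+c*P[:,1],P[:,2]]
    base=np.array([c*.659+s_*.1206,-s_*.659+c*.1206]); L[:,:2]-=base
    t=ok&(abs(L[:,1])<.12)&(L[:,0]>-.1)&(L[:,0]<.2)&(L[:,2]>.2)
    print(n,'x-hist z>.2',np.histogram(L[t,0],bins=np.arange(-.08,.2,.01)))
    top=t&(L[:,2]>.22)&(L[:,0]>-.03)
    q=L[top]; 
    for y in np.arange(-.09,.1,.03):
        m=abs(q[:,1]-y)<.012; print(round(y,2),np.round(np.percentile(q[m,0],[1,4,97,99]),4))
    print('y ext',np.round(np.percentile(q[:,1],[.5,2,98,99.5]),4))
    h=t&(L[:,0]<-.035); q=L[h]; print('handle',np.round(np.median(q,0),4),'y',np.round(np.percentile(q[:,1],[1,99]),4),'x',np.round(np.percentile(q[:,0],[5,95]),4),np.polyfit(q[:,1],q[:,0],1), 'zmax',np.percentile(q[:,2],95))
```

```text
scene x-hist z>.2 (array([  0,  79,  43,  12,  11,  13, 203, 165, 147, 135, 145, 134, 137,
       147, 129, 139, 133, 132, 137, 132, 124, 139, 131, 136,  88,   3,
         0,   0]), array([-8.00000000e-02, -7.00000000e-02, -6.00000000e-02, -5.00000000e-02,
       -4.00000000e-02, -3.00000000e-02, -2.00000000e-02, -1.00000000e-02,
       -4.16333634e-17,  1.00000000e-02,  2.00000000e-02,  3.00000000e-02,
        4.00000000e-02,  5.00000000e-02,  6.00000000e-02,  7.00000000e-02,
        8.00000000e-02,  9.00000000e-02,  1.00000000e-01,  1.10000000e-01,
        1.20000000e-01,  1.30000000e-01,  1.40000000e-01,  1.50000000e-01,
        1.60000000e-01,  1.70000000e-01,  1.80000000e-01,  1.90000000e-01,
        2.00000000e-01]))
-0.09 [-0.0158 -0.009   0.1628  0.1674]
-0.06 [-0.0147 -0.0109  0.16    0.1646]
-0.03 [-0.0151 -0.0115  0.1628  0.166 ]
0.0 [-0.0135 -0.0085  0.1603  0.1641]
0.03 [-0.015  -0.0092  0.1634  0.1662]
0.06 [-0.013  -0.0088  0.1624  0.1653]
0.09 [-0.0098 -0.0063  0.1604  0.1654]
y ext [-0.0944 -0.0917  0.0903  0.093 ]
handle [-0.0607 -0.0005  0.2202] y [-0.059   0.0574]
[... 542 characters left out ...]
00000e-02,
        8.00000000e-02,  9.00000000e-02,  1.00000000e-01,  1.10000000e-01,
        1.20000000e-01,  1.30000000e-01,  1.40000000e-01,  1.50000000e-01,
        1.60000000e-01,  1.70000000e-01,  1.80000000e-01,  1.90000000e-01,
        2.00000000e-01]))
-0.09 [-0.0134 -0.0068  0.1628  0.1657]
-0.06 [-0.0144 -0.0088  0.1629  0.1658]
-0.03 [-0.0131 -0.0084  0.1627  0.166 ]
0.0 [-0.0138 -0.0086  0.1629  0.1657]
0.03 [-0.0136 -0.0089  0.1632  0.1672]
0.06 [-0.0131 -0.0074  0.1623  0.1664]
0.09 [-0.0133 -0.0077  0.1627  0.1663]
y ext [-0.0933 -0.0901  0.0914  0.0943]
handle [-0.0593  0.0013  0.2188] y [-0.0557  0.06  ] x [-0.0647 -0.0411] [ 0.00031351 -0.05750521] zmax 0.22339418994894597
```

Request:
servo_tool:
  increments:
    - [1, [0, 0, -40], -10.4]
    - [1, [0, 0, -40], -10.4]
    - [1, [0, -20, 0], -10.4]
    - [1, [-30, -50, 0], 0]
    - [1, [-35, -50, 0], 0]

```text
time_s: 1.68
position: [0.3383, 0.4532, 0.3028]
tcp_rot: [[-0.994, -0.11, 0.001], [-0.11, 0.994, 0.0], [-0.001, 0.0, -1.0]]
force: [1.3, 0.5, -0.8]
opening: 0.516
```

Request:
servo_tool:
  increments:
    - [1, [-35, -50, 0], 0]
    - [1, [-35, -50, 0], 0]
    - [1, [-35, -50, 0], 0]
    - [1, [-35, -50, 0], 0]
    - [1, [-35, -50, 0], 0]

```text
time_s: 2.3
position: [0.5403, 0.2226, 0.3028]
tcp_rot: [[-0.994, -0.107, 0.001], [-0.107, 0.994, 0.0], [-0.001, 0.0, -1.0]]
force: [0.5, 0.9, -0.2]
opening: 0.021
```

```bash
cat >> h.py <<'E'
H=np.array([.656,.120]); EX=np.array([.9942,.108]); EY=np.array([-.108,.9942])
def loc(p): p=np.asarray(p)[:2]-H; return np.round(np.array([p@EX,p@EY])*1000,1)
def go(): 
    s=st(); R=np.array(s['tcp_rot']); print('yaw x',round(np.rad2deg(np.arctan2(R[1,0],R[0,0])),2),'tilt',np.round(R[:,2],4),'local',loc(s['position'])); return s
E
python3 - <<'E'
from h import *
s=go(); print(np.round(s['joint_positions'],1))
s,im,d=cap('wrist','w1.png')
E
```

```text
2.3 [0.5403 0.2226 0.3028] f [ 0.5  0.9 -0.2] op 0.021
yaw x -173.83 tilt [ 6.e-04  4.e-04 -1.e+00] local [-104.   114.5]
[ 11.4  22.4  82.4   0.   75.3 -84.7]
```

View pics/w1.png

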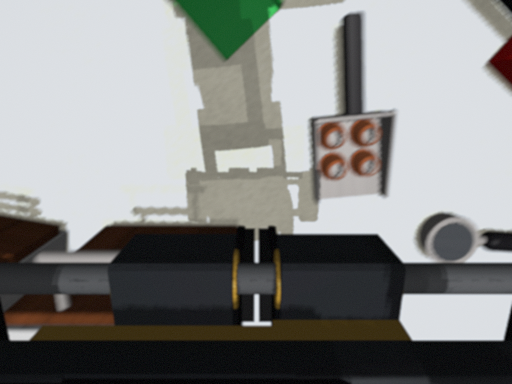

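Request:
servo_tool:
  increments:
    - [1, [-35, -50, 0], 0]
    - [1, [-35, -50, 0], 0]
    - [1, [-3, -14, 0], 0]
    - [1, [0, 0, 0], 0]

```text
time_s: 2.85
position: [0.6236, 0.1181, 0.3021]
tcp_rot: [[-0.994, -0.106, -0.001], [-0.106, 0.994, 0.001], [0.001, 0.001, -1.0]]
force: [-0.6, 0.9, 0.7]
opening: 0.008
```

Run:
```python
from h import *
go(); s,im,d=cap('side','s1.png'); cv2.imwrite('pics/s1z.png',cv2.resize(im[80:260,130:370],(800,600),interpolation=cv2.INTER_CUBIC))
```

```text
2.85 [0.6236 0.1181 0.3021] f [-0.6  0.9  0.7] op 0.008
yaw x -173.94 tilt [-1.4e-03  5.0e-04 -1.0e+00] local [-32.4   1.6]
```

View pics/s1z.png

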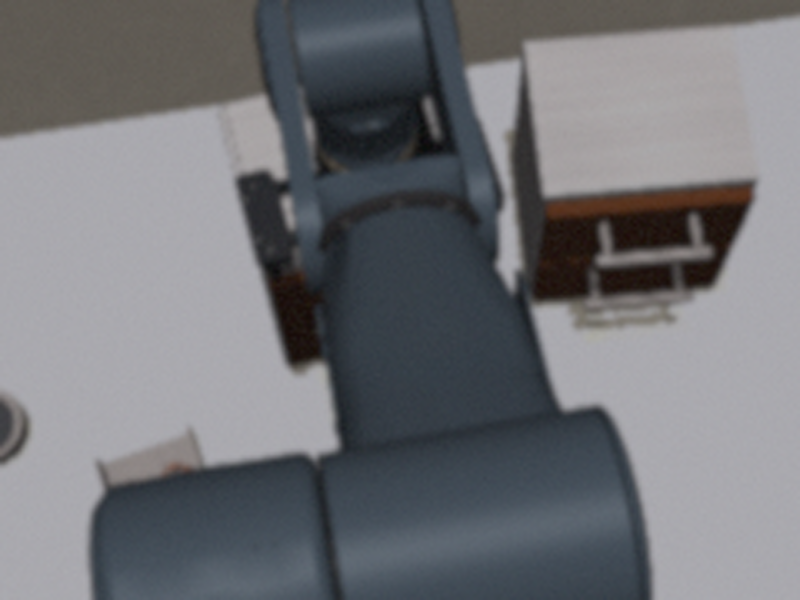

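The arm hides the handle from both fixed cameras. I'll descend into the gap in steps and watch the force.

Request:
servo_tool:
  increments:
    - [1, [0, -1, 40], 0]
    - [1, [0, 0, 30], 0]
    - [1, [0, 0, 12], 0]
    - [1, [0, 0, 0], 0]

```text
time_s: 3.4
position: [0.6232, 0.1189, 0.2204]
tcp_rot: [[-0.994, -0.109, -0.001], [-0.109, 0.994, 0.0], [0.001, 0.0, -1.0]]
force: [0.6, -0.2, 0.5]
opening: 0.002
```

Request:
servo_tool:
  increments:
    - [1, [0, 0, 12], 0]
    - [1, [0, 0, 13], 0]
    - [1, [0, 0, 0], 0]

```text
time_s: 3.78
position: [0.6232, 0.1176, 0.1943]
tcp_rot: [[-0.994, -0.107, -0.003], [-0.107, 0.994, -0.0], [0.003, 0.0, -1.0]]
force: [-0.4, -0.5, 0.7]
opening: 0.002
```

Request:
servo_tool:
  increments:
    - [1, [15, 0, 3], 0]
    - [1, [18, 0, 8], 0]
    - [1, [20, 0, 11], 0]
    - [1, [20, 0, 12], 0]
    - [1, [0, 0, 0], 0]

```text
time_s: 4.4
position: [0.5491, 0.1098, 0.1609]
tcp_rot: [[-0.994, -0.107, -0.005], [-0.107, 0.994, 0.0], [0.005, 0.001, -1.0]]
force: [-0.8, 0.4, 0.8]
opening: 0.001
```

Request:
servo_tool:
  increments:
    - [1, [15, 0, 10], 0]
    - [1, [15, 0, 8], 0]
    - [1, [0, 0, 0], 0]

```text
time_s: 4.78
position: [0.5203, 0.1066, 0.1434]
tcp_rot: [[-0.994, -0.108, -0.004], [-0.108, 0.994, -0.0], [0.004, 0.0, -1.0]]
force: [-4.4, -0.7, 2.1]
opening: 0.005
```

Run:
```python
from h import *
go(); s,im,d=cap('wrist','w2.png')
s,im,d=cap('scene','c2.png'); cv2.imwrite('pics/c2z.png',cv2.resize(im[80:260,130:370],(800,600),interpolation=cv2.INTER_CUBIC))
```

```text
4.775 [0.5203 0.1066 0.1434] f [-4.4 -0.7  2.1] op 0.005
yaw x -173.83 tilt [-3.8e-03 -2.0e-04 -1.0e+00] local [-136.4    1.3]
```

View pics/w2.png

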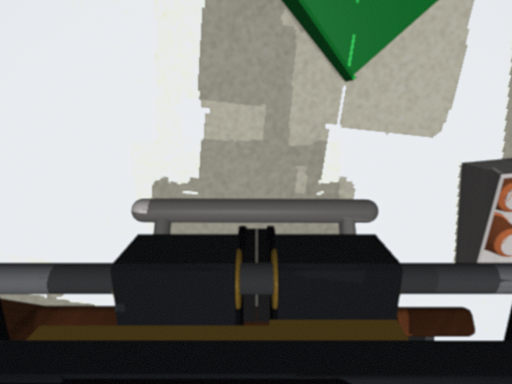

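View pics/c2z.png

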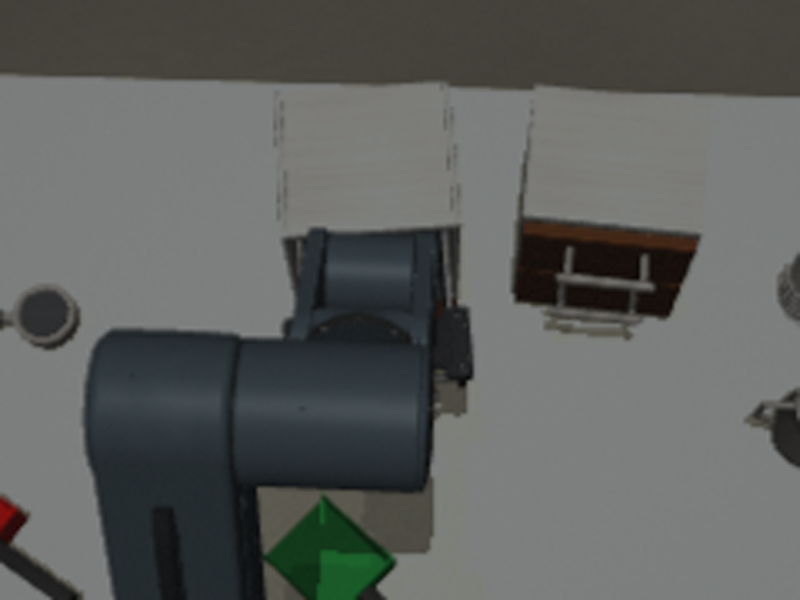

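The bar (255,210) is ahead of the fingers and the panel (433,322) leans on them from behind, so the bin is past its balance point. I'll lift the fingers out so it falls onto its stop.

Request:
servo_tool:
  increments:
    - [1, [0, 0, -25], 0]
    - [1, [0, 0, -35], 0]
    - [1, [0, 0, -50], 0]
    - [1, [0, 0, -55], 0]

```text
time_s: 5.38
position: [0.5236, 0.1067, 0.311]
tcp_rot: [[-0.994, -0.107, 0.004], [-0.107, 0.994, 0.0], [-0.004, -0.0, -1.0]]
force: [1.4, 0.9, -0.2]
opening: 0.005
```

Request:
servo_tool:
  increments:
    - [0.3, [30, 40, -20], 0]
    - [0, [30, 50, 0], 0]
    - [0, [15, 50, 0], 0]
    - [0, [0, 10, 0], 0]

```text
time_s: 5.88
position: [0.4312, 0.2505, 0.3302]
tcp_rot: [[-0.994, -0.112, 0.004], [-0.112, 0.994, 0.002], [-0.005, 0.001, -1.0]]
force: [1.0, -0.8, -0.6]
opening: 0.376
```

Run:
```python
from h import *
go(); s,im,d=cap('wrist','w3.png'); np.save('pics/w3.npy',d); np.save('pics/w3s.npy',np.c_[np.array(s['tcp_rot']),s['position']])
s,im,d=cap('scene','c3.png'); cv2.imwrite('pics/c3z.png',cv2.resize(im[80:260,130:370],(800,600),interpolation=cv2.INTER_CUBIC)); np.save('pics/c3.npy',d)
P=cloud('scene',d).reshape(-1,3); P=P[~np.isnan(P[:,0])]
L=np.c_[(P[:,:2]-H)@EX,(P[:,:2]-H)@EY,P[:,2]]
m=(abs(L[:,1])<.1)&(L[:,0]<-.01)&(L[:,0]>-.25)&(L[:,2]>.03)
q=L[m]
for x in np.arange(-.22,0,.02):
    k=abs(q[:,0]-x)<.01
    if k.sum(): print(round(x,2),k.sum(),np.round(np.percentile(q[k,2],[5,50,95]),3))
```

```text
5.875 [0.4312 0.2505 0.3302] f [ 1.  -0.8 -0.6] op 0.376
yaw x -173.59 tilt [ 0.0043  0.002  -1.    ] local [-209.4  154. ]
-0.22 129 [0.44  0.446 0.684]
-0.2 110 [0.438 0.444 0.674]
-0.18 184 [0.114 0.125 0.449]
-0.16 101 [0.13  0.158 0.166]
-0.14 195 [0.148 0.157 0.165]
-0.12 161 [0.129 0.139 0.149]
-0.1 171 [0.109 0.12  0.167]
-0.08 160 [0.09  0.101 0.187]
-0.06 174 [0.071 0.081 0.195]
-0.04 153 [0.051 0.061 0.206]
-0.02 251 [0.033 0.052 0.221]
```

View pics/w3.png

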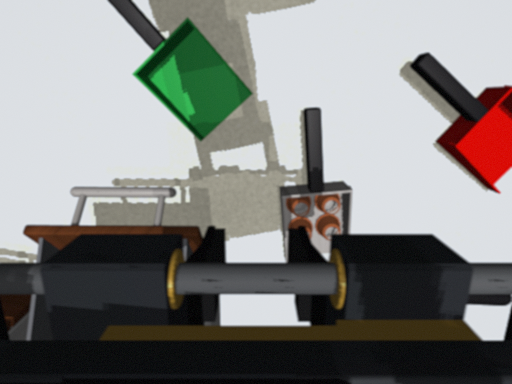

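View pics/c3z.png

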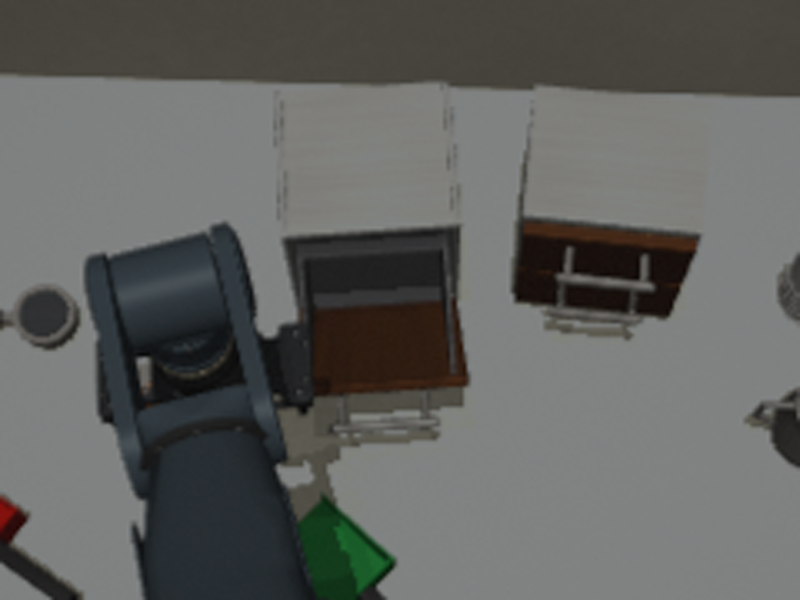

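The bin is open on its stop: panel rim at local x about −147 mm, z 0.163. The scoop grip shows in the wrist view at (313,150), with the pods at (315,210). Next I measure the scoop.

Run:
```python
from h import *
def fit(P,im,tag):
    # dark grip pixels raised above counter near expected
    g=im.max(2)
    m=(P[...,2]>.035)&(P[...,2]<.07)&(P[...,0]>.33)&(P[...,0]<.475)&(abs(P[...,1]-.33)<.05)
    q=P[m]
    if len(q)<20: print(tag,len(q)); return
    c=np.median(q,0); u,s,v=np.linalg.svd(q[:,:2]-q[:,:2].mean(0),full_matrices=False); a=v[0]*np.sign(v[0,0])
    t=(q[:,:2]-q[:,:2].mean(0))@a
    print(tag,len(q),'yaw',np.rad2deg(np.arctan2(a[1],a[0])),'mean',q.mean(0),'t',np.percentile(t,[1,99]),'tail',q[:,:2].mean(0)+a*np.percentile(t,1.),'z top',np.median(q[:,2]))
s=dict(tcp_rot=np.load('pics/w3s.npy')[:,:3],position=np.load('pics/w3s.npy')[:,3])
P=cloud('wrist',np.load('pics/w3.npy'),s); fit(P,cv2.imread('pics/w3.png'),'w3')
for n in('scene','side'):
    fit(cloud(n,np.load(f'pics/{n}0.npy')),cv2.imread(f'pics/{n}0.png'),n)
    P=cloud(n,np.load(f'pics/{n}0.npy'))
    m=(P[...,2]>.012)&(P[...,0]>.33)&(P[...,0]<.6)&(abs(P[...,1]-.34)<.1); q=P[m]
    rc=cv2.minAreaRect((q[:,:2]*1000).astype(np.float32)); print(cv2.boxPoints(rc).round(0).tolist(),rc[1:])
im=cv2.imread('pics/w3.png')[90:260,250:380]; cv2.imwrite('pics/w3z.png',cv2.resize(im,(455,595),interpolation=cv2.INTER_CUBIC))
```

```text
w3 1614 yaw 17.397772268712096 mean [0.42093446 0.32854133 0.05205925] t [-0.05935111  0.05643438] tail [0.36429855 0.31079513] z top 0.0533699358092978
scene 207 yaw 15.693599820773589 mean [0.42162933 0.32797678 0.05223079] t [-0.06230632  0.05421417] tail [0.36164567 0.31112337] z top 0.052952852907749204
[[333.0, 410.0], [348.0, 252.0], [596.0, 277.0], [581.0, 435.0]] ((249.12596130371094, 158.84710693359375), 5.62417459487915)
side 293 yaw 17.22964237721523 mean [0.42054428 0.32961405 0.05137719] t [-0.05997688  0.05643313] tail [0.36325885 0.31184876] z top 0.051927301275947135
[[352.0, 363.0], [371.0, 269.0], [594.0, 315.0], [575.0, 410.0]] ((227.8406524658203, 96.57843017578125), 11.658964157104492)
```

View pics/w3z.png

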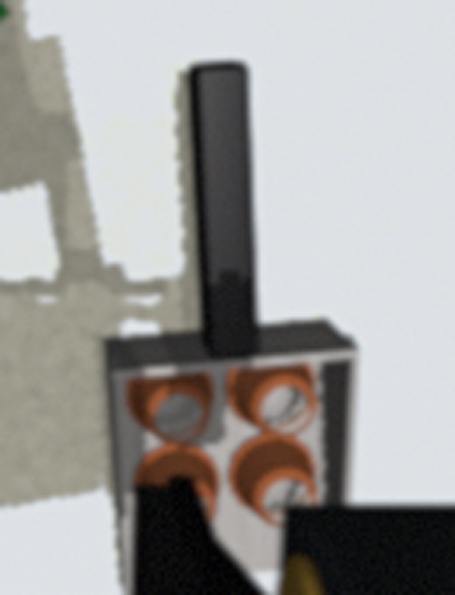

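Run:
```python
from h import *
s=dict(tcp_rot=np.load('pics/w3s.npy')[:,:3],position=np.load('pics/w3s.npy')[:,3])
for tag,P in (('w3',cloud('wrist',np.load('pics/w3.npy'),s)),('scene',cloud('scene',np.load('pics/scene0.npy'))),('side',cloud('side',np.load('pics/side0.npy')))):
    m=(P[...,2]>.035)&(P[...,2]<.07)&(P[...,0]>.33)&(P[...,0]<.455)&(abs(P[...,1]-.325)<.05); q=P[m]
    l=np.polyfit(q[:,0],q[:,1],1); print(tag,np.rad2deg(np.arctan(l[0])),'y@.41',np.polyval(l,.41),'xmin',np.percentile(q[:,0],1),np.median(q[:,2]))
    w=(P[...,2]>.015)&(P[...,0]>.45)&(P[...,0]<.6)&(abs(P[...,1]-.35)<.07)
    if tag!='w3':
        q=P[w]; rc=cv2.minAreaRect((q[:,:2]*1000).astype(np.float32)); print(rc)
```

```text
w3 11.381027164238814 y@.41 0.32404188108457355 xmin 0.36260551546165637 0.053503794220044754
scene 10.8627718723865 y@.41 0.32369032176787127 xmin 0.3605548116655452 0.053609023307147785
((515.633056640625, 346.53753662109375), (137.89051818847656, 96.69688415527344), 11.637314796447754)
side 11.866618943739152 y@.41 0.3252967701526557 xmin 0.361806689606599 0.052469450542193985
((517.1470336914062, 348.329833984375), (137.62066650390625, 96.57843017578125), 11.658963203430176)
```

Request:
servo_tool:
  increments:
    - [0, [-12, 40, 0], 0]
    - [0, [-11, 39, 0], 0]
    - [0, [0, 0, 40], -5.2]
    - [0, [0, 0, 50], 0]
    - [0, [0, 0, 20], 0]

```text
time_s: 6.6
position: [0.4458, 0.3269, 0.2157]
tcp_rot: [[-0.981, -0.195, -0.003], [-0.195, 0.981, -0.002], [0.004, -0.002, -1.0]]
force: [-0.2, 0.8, 0.3]
opening: 0.973
```

Run:
```python
from h import *
s=go(); s,im,d=cap('wrist','w4.png')
R=np.array(s['tcp_rot']); T=np.array([.4458,.3316,.021]); print('to go tool mm',np.round(R.T@(T-s['position'])*1000,1))
P=cloud('wrist',d,s)
m=(P[...,2]>.04)&(P[...,2]<.07)&(P[...,0]>.35)&(P[...,0]<.44)&(abs(P[...,1]-.325)<.04); q=P[m]
l=np.polyfit(q[:,0],q[:,1],1); print(np.rad2deg(np.arctan(l[0])),'y@.41',np.polyval(l,.41),'y@.4458',np.polyval(l,.4458),'xmin',np.percentile(q[:,0],1),np.median(q[:,2]))
```

```text
6.6 [0.4458 0.3269 0.2157] f [-0.2  0.8  0.3] op 0.973
yaw x -168.73 tilt [-0.0033 -0.0024 -1.    ] local [-186.6  228.4]
to go tool mm [ -1.6   5.  194.6]
11.287158960639808 y@.41 0.32535044846071914 y@.4458 0.33249565092931843 xmin 0.36318013815953404 0.053767898351125665
```

View pics/w4.png

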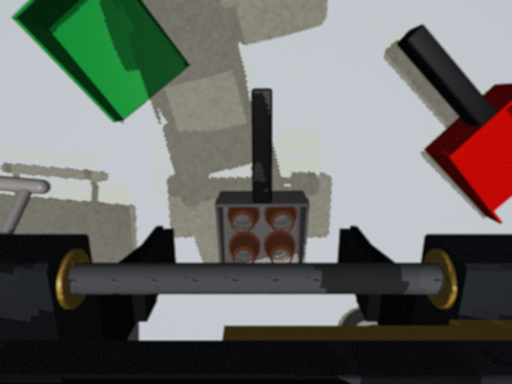

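Steel scoop confirmed, with its grip at (262,145) between the fingers. I'll descend and grip.

Request:
servo_tool:
  increments:
    - [0, [-1, 5, 50], 0]
    - [0, [0, 0, 55], 0]
    - [0, [0, 0, 50], 0]
    - [0, [0, 0, 30], 0]
    - [0, [0, 0, 9], 0]

```text
time_s: 7.28
position: [0.4464, 0.3328, 0.0231]
tcp_rot: [[-0.981, -0.196, -0.001], [-0.196, 0.981, -0.001], [0.001, -0.001, -1.0]]
force: [1.2, -0.1, 1.2]
opening: 1.002
```

Request:
servo_tool:
  increments:
    - [1, [0, 0, 0], 0]
    - [1, [0, 0, 0], 0]
    - [1, [0, 0, 0], 0]
    - [1, [0, 0, 0], 0]
    - [1, [0, 0, 0], 0]

```text
time_s: 7.9
position: [0.4455, 0.334, 0.025]
tcp_rot: [[-0.98, -0.197, 0.001], [-0.197, 0.98, 0.0], [-0.001, 0.0, -1.0]]
force: [-0.1, 0.4, -0.5]
opening: 0.52
```

Run:
```python
from h import *
s=go(); s,im,d=cap('wrist','w5.png')
```

```text
7.9 [0.4455 0.334  0.025 ] f [-0.1  0.4 -0.5] op 0.52
yaw x -168.62 tilt [ 7.e-04  3.e-04 -1.e+00] local [-186.2  235.5]
```

View pics/w5.png

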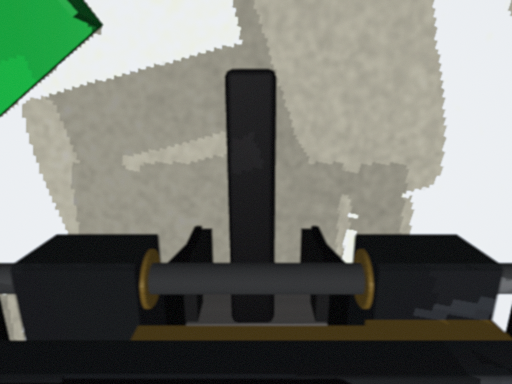

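Request:
servo_tool:
  increments:
    - [1, [0, 0, 0], 0]
    - [1, [0, 0, 0], 0]
    - [1, [0, 0, 0], 0]
    - [1, [0, 0, 0], 0]
    - [1, [0, 0, 0], 0]

```text
time_s: 8.57
position: [0.4452, 0.3337, 0.0245]
tcp_rot: [[-0.98, -0.197, -0.0], [-0.197, 0.98, -0.0], [0.0, -0.0, -1.0]]
force: [0.2, -0.7, -0.2]
opening: 0.224
```

Request:
servo_tool:
  increments:
    - [1, [0, 0, -4], 0]
    - [1, [0, 0, -6], 0]
    - [1, [0, 0, -5], 0]
    - [1, [0, 0, 0], 0]

```text
time_s: 9.07
position: [0.4457, 0.334, 0.0401]
tcp_rot: [[-0.98, -0.197, 0.001], [-0.197, 0.98, 0.001], [-0.001, 0.0, -1.0]]
force: [0.0, 0.1, -2.9]
opening: 0.225
```

Run:
```python
from h import *
s=go(); print(s['moment']); s,im,d=cap('wrist','w6.png'); P=cloud('wrist',d,s)
s,im,d2=cap('side','s6.png'); cv2.imwrite('pics/s6z.png',cv2.resize(im[160:320,100:300],(800,600),interpolation=cv2.INTER_CUBIC))
m=(P[...,2]>.03)&(P[...,2]<.1)&(P[...,0]>.34)&(P[...,0]<.42)&(abs(P[...,1]-.325)<.012)
q=P[m]; print(len(q),np.polyfit(q[:,0],q[:,2],1),q[:,2].mean(),q[:,0].mean())
```

```text
9.075 [0.4457 0.334  0.0401] f [ 0.   0.1 -2.9] op 0.225
yaw x -168.63 tilt [ 1.e-03  5.e-04 -1.e+00] local [-186.   235.5]
[-0.04430331  0.14134993 -0.0005196 ]
6869 [0.00074148 0.06927642] 0.0695657962011172 0.39026255624049916
```

View pics/s6z.png

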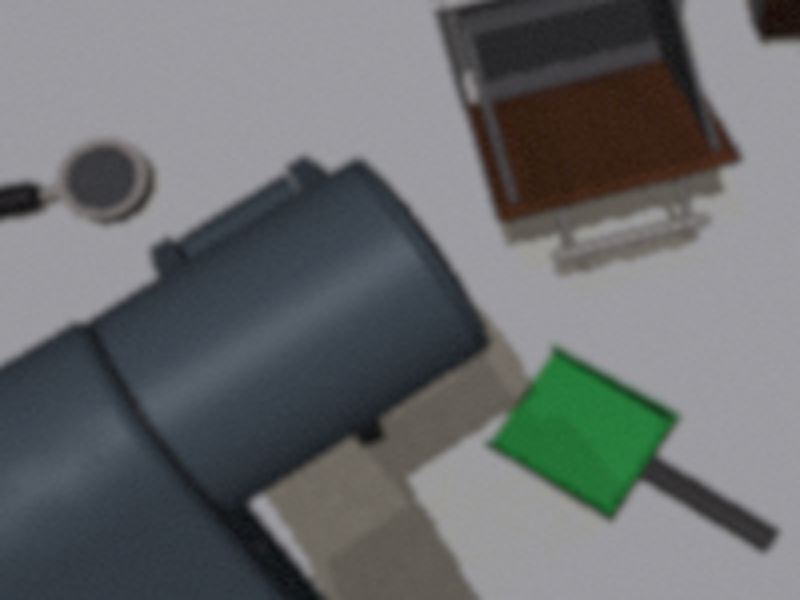

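The grip is level (slope 0.0007), raised 16 mm, and about 3 N is carried. I'll raise it and go gently sideways over the bin.

Request:
servo_tool:
  increments:
    - [1, [0, 0, -15], 1]
    - [1, [0, 0, -28], 1]
    - [1, [0, 0, -40], 1]
    - [1, [0, 0, -45], 1]
    - [1, [0, 0, -45], 1.2]

```text
time_s: 9.8
position: [0.4449, 0.3336, 0.2147]
tcp_rot: [[-0.994, -0.106, 0.0], [-0.106, 0.994, 0.0], [-0.0, 0.0, -1.0]]
force: [0.3, 0.1, -2.2]
opening: 0.226
```

Request:
servo_tool:
  increments:
    - [1, [0, -6, -35], 0]
    - [1, [0, -14, -18], 0]
    - [1, [0, -24, -4], 0]
    - [1, [0, -32, 0], 0]
    - [1, [0, -40, 0], 0]

```text
time_s: 10.42
position: [0.4568, 0.217, 0.269]
tcp_rot: [[-0.994, -0.108, -0.002], [-0.108, 0.994, -0.001], [0.002, -0.001, -1.0]]
force: [0.7, -0.5, -2.9]
opening: 0.229
```

Request:
servo_tool:
  increments:
    - [1, [0, -40, 0], 0]
    - [1, [0, -32, 0], 0]
    - [1, [0, -24, 0], 0]
    - [1, [0, -12, 0], 0]
    - [1, [0, -4, 0], 0]

```text
time_s: 11.05
position: [0.4694, 0.1066, 0.2693]
tcp_rot: [[-0.994, -0.106, -0.001], [-0.106, 0.994, 0.0], [0.001, 0.0, -1.0]]
force: [-0.0, 0.9, -3.1]
opening: 0.231
```

Run:
```python
from h import *
s=go(); s,im,d=cap('wrist','w7.png')
s,im,d2=cap('scene','c7.png'); cv2.imwrite('pics/c7z.png',cv2.resize(im[80:260,130:370],(800,600),interpolation=cv2.INTER_CUBIC))
```

```text
11.05 [0.4694 0.1066 0.2693] f [-0.   0.9 -3.1] op 0.231
yaw x -173.9 tilt [-1.e-03  3.e-04 -1.e+00] local [-186.9    6.8]
```

View pics/w7.png

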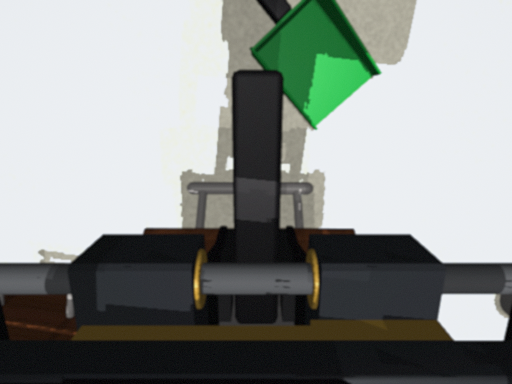

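View pics/c7z.png

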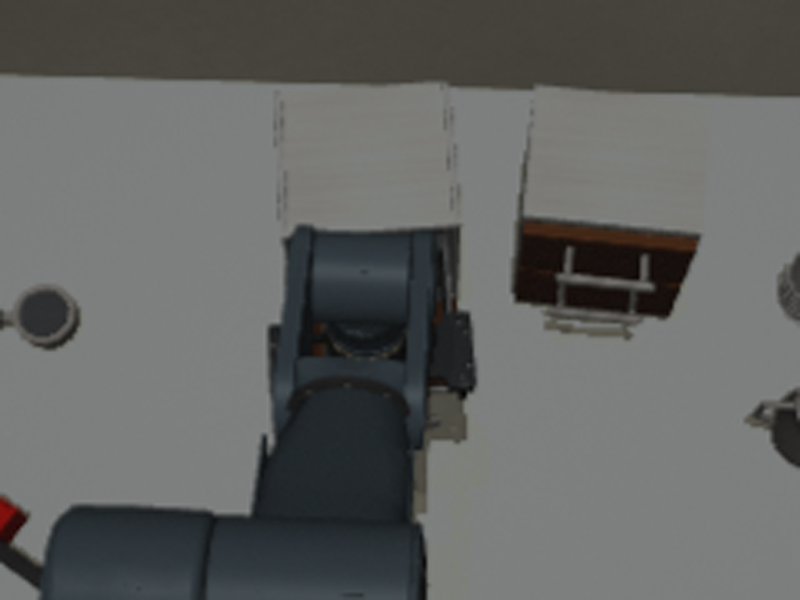

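Request:
servo_tool:
  increments:
    - [1, [-2, -3, 8], 0]
    - [1, [-3, -4, 20], 0]
    - [1, [0, 0, 22], 0]
    - [1, [0, 0, 15], 0]
    - [1, [0, 0, 7], 0]

```text
time_s: 11.78
position: [0.4749, 0.1013, 0.1962]
tcp_rot: [[-0.994, -0.108, -0.002], [-0.108, 0.994, 0.0], [0.002, 0.0, -1.0]]
force: [-0.7, -0.2, -2.3]
opening: 0.226
```

Request:
servo_tool:
  increments:
    - [1, [0, 0, 3], 0]
    - [1, [0, 0, 2], 0]
    - [1, [0, 0, 0], 0]

```text
time_s: 12.15
position: [0.4759, 0.1008, 0.1929]
tcp_rot: [[-0.994, -0.108, 0.001], [-0.108, 0.994, -0.0], [-0.001, -0.0, -1.0]]
force: [-0.4, -0.7, -2.4]
opening: 0.229
```

Request:
servo_tool:
  increments:
    - [1, [0, 0, 2], 0]
    - [1, [0, 0, 0], 0]

```text
time_s: 12.4
position: [0.4756, 0.1007, 0.1906]
tcp_rot: [[-0.994, -0.107, 0.0], [-0.107, 0.994, 0.0], [-0.0, 0.0, -1.0]]
force: [-0.1, 0.0, -3.0]
opening: 0.227
```

Request:
servo_tool:
  increments:
    - [1, [0, 0, 2], 0]
    - [1, [0, 0, 0], 0]

```text
time_s: 12.65
position: [0.4755, 0.1007, 0.1884]
tcp_rot: [[-0.994, -0.107, -0.0], [-0.107, 0.994, -0.0], [0.0, 0.0, -1.0]]
force: [-0.1, -0.3, -3.2]
opening: 0.228
```

Request:
servo_tool:
  increments:
    - [1, [0, 0, 2], 0]
    - [1, [0, 0, 0], 0]

```text
time_s: 12.9
position: [0.4757, 0.1007, 0.1871]
tcp_rot: [[-0.994, -0.108, 0.001], [-0.108, 0.994, -0.0], [-0.001, -0.0, -1.0]]
force: [-1.2, 0.1, 2.5]
opening: 0.23
```

Request:
servo_tool:
  increments:
    - [1, [0, 0, 1.5], 0]
    - [1, [0, 0, 0], 0]

```text
time_s: 13.15
position: [0.4753, 0.1007, 0.1864]
tcp_rot: [[-0.994, -0.108, 0.0], [-0.108, 0.994, -0.0], [-0.0, -0.0, -1.0]]
force: [-4.6, -0.3, 10.1]
opening: 0.23
```

Contact with the panel rim, at TCP z about 0.187. The wrist can't pitch, so I'll loosen the jaws briefly. The scoop should then tip about the rim, nose down, and I close on it again.

Request:
servo_tool:
  increments:
    - [1, [0, 0, -1.5], 0]
    - [0.72, [0, 0, 0], 0]
    - [1, [0, 0, 0], 0]
    - [1, [0, 0, 0], 0]

```text
time_s: 13.65
position: [0.4765, 0.1007, 0.1867]
tcp_rot: [[-0.994, -0.107, 0.002], [-0.107, 0.994, 0.0], [-0.002, -0.0, -1.0]]
force: [1.2, -0.3, 1.3]
opening: 0.226
```

```bash
cat >> h.py <<'E'
def tail():
    s,im,d=cap('wrist'); P=cloud('wrist',d,s)
    L=np.stack([(P[...,:2]-H)@EX,(P[...,:2]-H)@EY,P[...,2]],-1); t=loc(s['position'])/1000
    m=(abs(L[...,1]-t[1])<.012)&(L[...,2]>.175)&(L[...,0]>-.32)&(L[...,0]<t[0]-.015)&(im.max(2)<90)
    q=L[m]
    if len(q)>30: k=np.polyfit(q[:,0],q[:,2],1); print('grip pitch deg',-np.rad2deg(np.arctan(k[0])),'z at pads',np.polyval(k,t[0]),'xmin',np.percentile(q[:,0],2),len(q))
    return s,im
E
python3 - <<'E'
from h import *
s=go(); s,im=tail(); cv2.imwrite('pics/w8.png',im)
E
```

```text
13.65 [0.4765 0.1007 0.1867] f [ 1.2 -0.3  1.3] op 0.226
yaw x -173.83 tilt [ 1.9e-03  1.0e-04 -1.0e+00] local [-180.5    0.2]
grip pitch deg -55.89020538262162 z at pads 0.3277286983379177 xmin -0.2306430559529843 15871
```

View pics/w8.png

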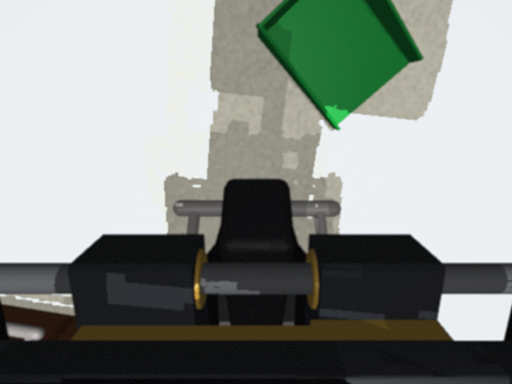

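Request:
servo_tool:
  increments:
    - [1, [0, 0, -10], 0]
    - [1, [0, 0, -20], 0]
    - [1, [0, 0, -20], 0]
    - [1, [0, 0, -10], 0]
    - [1, [0, 0, 0], 0]

```text
time_s: 14.32
position: [0.4755, 0.1007, 0.247]
tcp_rot: [[-0.994, -0.108, 0.001], [-0.108, 0.994, -0.0], [-0.001, -0.0, -1.0]]
force: [0.8, 0.5, -3.0]
opening: 0.223
```

Run:
```python
from h import *
s=go(); s,im,d=cap('wrist','w9.png')
P=cloud('wrist',d,s); L=np.stack([(P[...,:2]-H)@EX,(P[...,:2]-H)@EY,P[...,2]],-1)
for v in range(170,330,10):
    print(v,np.round(L[v,256]*1000))
for n in('scene','side'):
    s,im,d=cap(n,n+'9.png'); y=80 if n=='scene' else 90
    cv2.imwrite(f'pics/{n}9z.png',cv2.resize(im[y:y+150,170:370],(800,600),interpolation=cv2.INTER_CUBIC))
```

```text
14.325 [0.4755 0.1007 0.247 ] f [ 0.8  0.5 -3. ] op 0.223
yaw x -173.82 tilt [ 6.e-04 -0.e+00 -1.e+00] local [-181.5    0.3]
170 [-170.    0.   -0.]
180 [-232.    1.  311.]
190 [-230.    1.  316.]
200 [-228.    1.  319.]
210 [-227.    1.  323.]
220 [-225.    1.  325.]
230 [-223.    1.  329.]
240 [-221.    1.  330.]
250 [-218.    1.  331.]
260 [-215.    1.  330.]
270 [-215.    1.  334.]
280 [-212.    1.  335.]
290 [-209.    1.  334.]
300 [-195.    1.  317.]
310 [-188.    1.  313.]
320 [-181.    1.  308.]
```

View pics/w9.png

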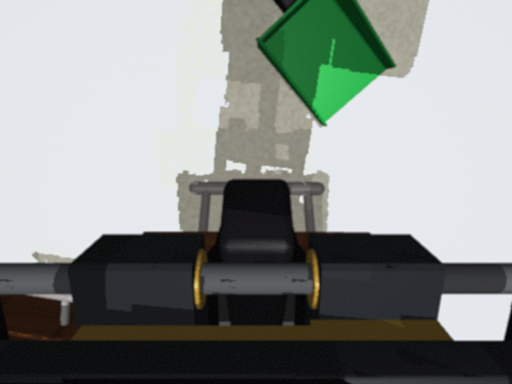

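View pics/side9z.png

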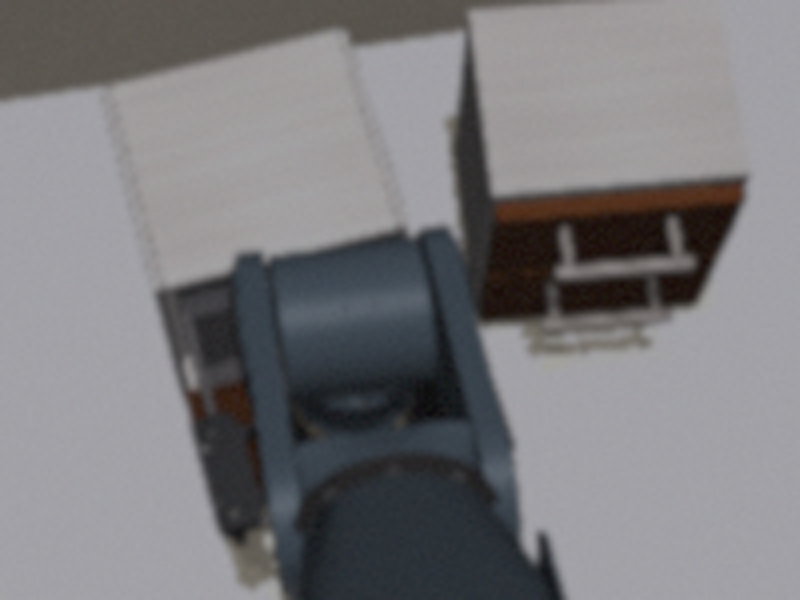

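View pics/scene9z.png

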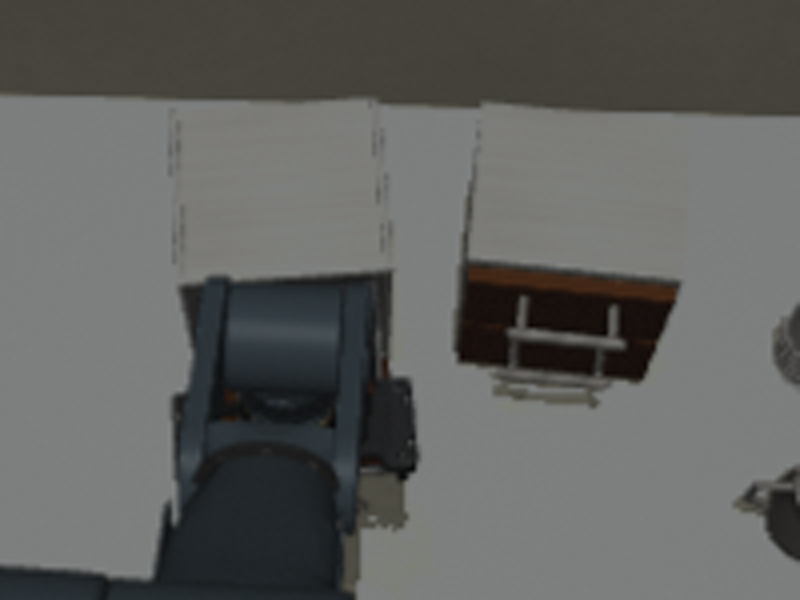

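Request:
servo_tool:
  increments:
    - [1, [-25, 0, -15], 0]
    - [1, [20, 0, 0], 0]
    - [1, [-20, 0, 0], 0]
    - [1, [0, 0, 0], 0]

```text
time_s: 14.98
position: [0.5012, 0.1033, 0.2609]
tcp_rot: [[-0.994, -0.108, -0.0], [-0.108, 0.994, -0.0], [0.0, -0.0, -1.0]]
force: [-0.1, -0.9, -1.9]
opening: 0.226
```

Run:
```python
from h import *
s=go(); F=[];M=[]
for i in range(8):
    bot.capture('side'); s=bot.read_state(); F.append(s['force'][2]);M.append(s['moment'])
print(np.mean(F),np.std(F),np.mean(M,0))
```

```text
14.975 [0.5012 0.1033 0.2609] f [-0.1 -0.9 -1.9] op 0.226
yaw x -173.83 tilt [-0.e+00 -1.e-04 -1.e+00] local [-1.557e+02  1.000e-01]
-2.294917684712729 0.40692534502473104 [ 0.0341063   0.15275714 -0.00592236]
```

Mean lift force fell from about 2.75 to 2.29 N, which is roughly four pods' weight (0.5 N). I'll lift clear and look in the bin.

Request:
servo_tool:
  increments:
    - [1, [0, 0, -30], 0]
    - [1, [0, 0, -45], 0]
    - [1, [0, 10, -35], 0]
    - [1, [0, 35, 0], 0]
    - [1, [0, 50, 0], 0]

```text
time_s: 16.0
position: [0.4904, 0.1979, 0.3723]
tcp_rot: [[-0.994, -0.105, 0.002], [-0.105, 0.994, -0.0], [-0.002, -0.0, -1.0]]
force: [1.0, -0.4, -2.9]
opening: 0.226
```

Request:
servo_tool:
  increments:
    - [1, [0, 50, 0], 0]
    - [1, [0, 50, 0], 0]
    - [1, [0, 40, 0], 0]
    - [1, [0, 10, 0], 0]

```text
time_s: 16.5
position: [0.4731, 0.3492, 0.3712]
tcp_rot: [[-0.994, -0.111, -0.001], [-0.111, 0.994, 0.0], [0.001, 0.0, -1.0]]
force: [1.2, -1.0, -2.6]
opening: 0.229
```

Run:
```python
from h import *
s=go()
for n in('scene','side'):
    s,im,d=cap(n,n+'10.png'); np.save(f'pics/{n}10.npy',d); y=80 if n=='scene' else 90
    cv2.imwrite(f'pics/{n}10z.png',cv2.convertScaleAbs(cv2.resize(im[y:y+150,150:350],(800,600),interpolation=cv2.INTER_CUBIC),alpha=1.6))
    for r in bot.find_in(n,'pod0_c'): print(n,r)
s,im,d=cap('wrist','w10.png')
```

```text
16.5 [0.4731 0.3492 0.3712] f [ 1.2 -1.  -2.6] op 0.229
yaw x -173.64 tilt [-7.e-04  3.e-04 -1.e+00] local [-157.1  247.6]
scene {'bbox': [282.9, 107.5, 343.5, 177.0], 'p': 0.59}
side {'bbox': [233.4, 183.0, 244.1, 194.9], 'p': 0.49}
side {'bbox': [71.6, 199.1, 128.4, 222.4], 'p': 0.23}
```

View pics/side10z.png

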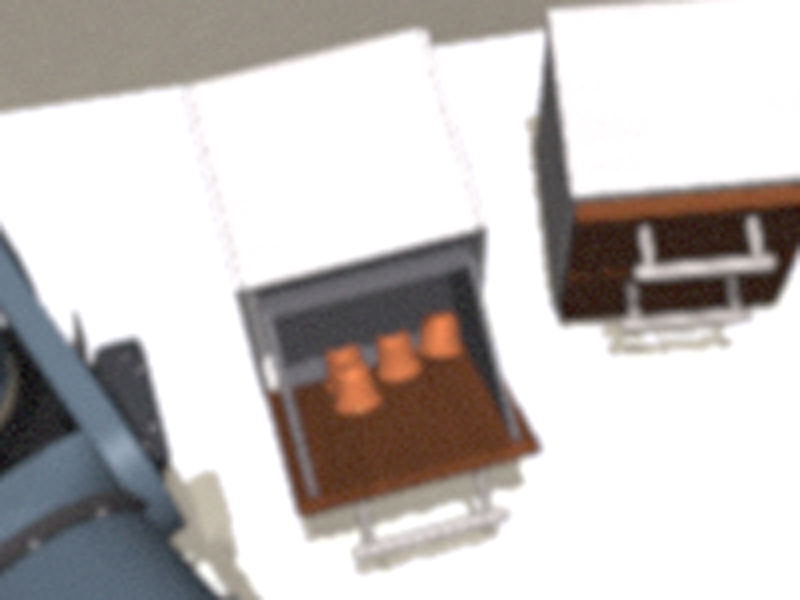

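View pics/scene10z.png

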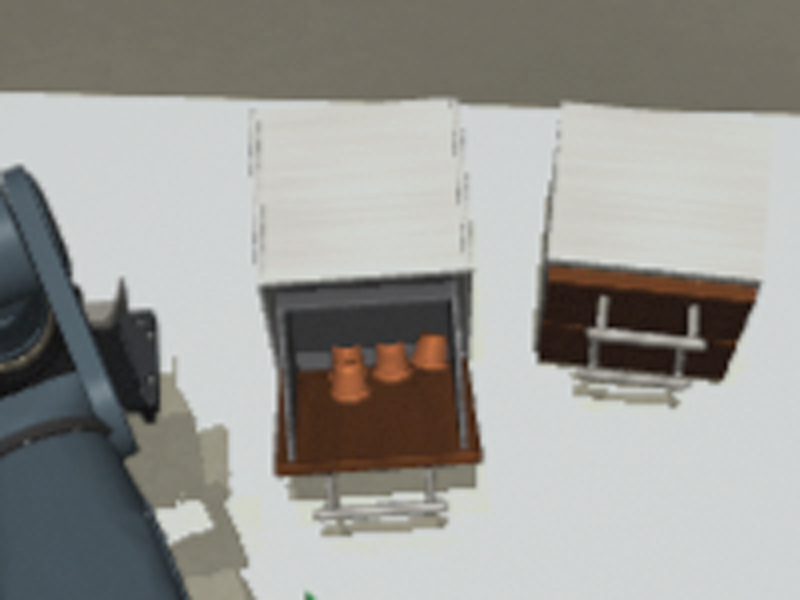

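View pics/w10.png

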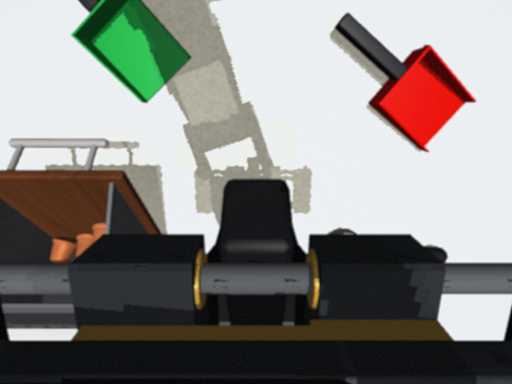

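All four pods lie in the bin (side crop about (345,360), (355,390), (398,355), (440,335)). Now I'll put the scoop, still nose-down about 31°, back on the counter. First contact at the nose is expected near TCP z 0.077.

Request:
servo_tool:
  increments:
    - [1, [20, 0, 30], 0]
    - [1, [15, 0, 55], 0]
    - [1, [0, 0, 60], 0]
    - [1, [0, 0, 60], 0]
    - [1, [0, 0, 45], 0]

```text
time_s: 17.38
position: [0.4392, 0.3415, 0.1197]
tcp_rot: [[-0.994, -0.106, -0.001], [-0.106, 0.994, -0.001], [0.001, -0.001, -1.0]]
force: [0.2, 0.1, -2.5]
opening: 0.229
```

Request:
servo_tool:
  increments:
    - [1, [0, 0, 20], 0]
    - [1, [0, 0, 10], 0]
    - [1, [0, 0, 10], 0]
    - [1, [0, 0, 0], 0]

```text
time_s: 17.88
position: [0.4396, 0.343, 0.0817]
tcp_rot: [[-0.994, -0.107, 0.0], [-0.107, 0.994, 0.0], [-0.0, 0.0, -1.0]]
force: [-0.1, -0.8, -2.0]
opening: 0.227
```

Request:
servo_tool:
  increments:
    - [1, [0, 0, 8], 0]
    - [1, [0, 0, 8], 0]
    - [1, [0, 0, 0], 0]

```text
time_s: 18.25
position: [0.4395, 0.3435, 0.0654]
tcp_rot: [[-0.994, -0.108, 0.001], [-0.108, 0.994, 0.0], [-0.001, 0.0, -1.0]]
force: [-0.5, 1.1, 0.8]
opening: 0.22
```

Request:
servo_tool:
  increments:
    - [1, [0, 0, 8], 0]
    - [1, [0, 0, 8], 0]
    - [1, [0, 0, 0], 0]

```text
time_s: 18.62
position: [0.4392, 0.3431, 0.0487]
tcp_rot: [[-0.994, -0.108, -0.001], [-0.108, 0.994, -0.0], [0.001, -0.0, -1.0]]
force: [-1.0, -0.5, 0.1]
opening: 0.227
```

Request:
servo_tool:
  increments:
    - [1, [0, 0, 10], 0]
    - [1, [0, 0, 10], 0]
    - [1, [0, 0, 6], 0]
    - [1, [0, 0, 0], 0]

```text
time_s: 19.12
position: [0.439, 0.343, 0.0228]
tcp_rot: [[-0.994, -0.108, -0.001], [-0.108, 0.994, -0.001], [0.001, -0.0, -1.0]]
force: [-1.0, -0.2, -0.6]
opening: 0.227
```

Run:
```python
from h import *
s=go(); s,im,d=cap('wrist','w11.png')
P=cloud('wrist',d,s)
for v in range(60,330,20): print(v,np.round(P[v,256]*1000))
```

```text
19.125 [0.439  0.343  0.0228] f [-1.  -0.2 -0.6] op 0.227
yaw x -173.83 tilt [-1.e-03 -6.e-04 -1.e+00] local [-191.6  245.2]
60 [347. 333.   1.]
80 [356. 334.   2.]
100 [366. 335.  -0.]
120 [377. 336.   2.]
140 [387. 338.   2.]
160 [385. 338.  76.]
180 [388. 338.  90.]
200 [394. 339.  89.]
220 [401. 339.  88.]
240 [408. 340.  88.]
260 [416. 341.  85.]
280 [408. 340. 111.]
300 [432. 343.  83.]
320 [441. 344.  81.]
```

View pics/w11.png

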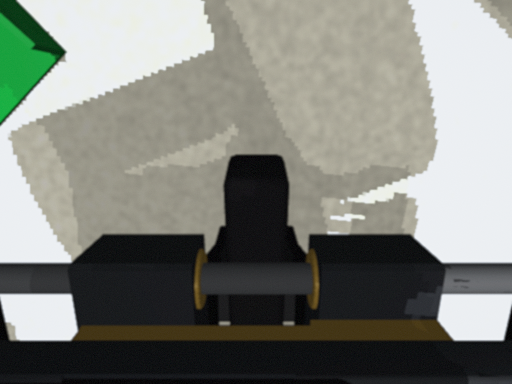

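Request:
servo_tool:
  increments:
    - [1, [0, 0, 6], 0]
    - [1, [0, 0, 6], 0]
    - [1, [0, 0, 4], 0]
    - [1, [0, 0, 0], 0]

```text
time_s: 19.68
position: [0.4392, 0.3432, 0.0072]
tcp_rot: [[-0.994, -0.108, -0.0], [-0.108, 0.994, -0.0], [0.0, -0.0, -1.0]]
force: [-1.4, -1.2, -0.0]
opening: 0.223
```

Run:
```python
from h import *
s=go(); s,im,d=cap('wrist','w12.png')
P=cloud('wrist',d,s)
for v in range(140,330,20): print(v,np.round(P[v,256]*1000))
```

```text
19.675 [0.4392 0.3432 0.0072] f [-1.4 -1.2 -0. ] op 0.223
yaw x -173.83 tilt [-4.e-04 -2.e-04 -1.e+00] local [-191.4  245.3]
140 [386. 338.  -0.]
160 [385. 338.  61.]
180 [389. 338.  71.]
200 [396. 339.  69.]
220 [403. 340.  68.]
240 [410. 340.  68.]
260 [417. 341.  68.]
280 [408. 340.  96.]
300 [433. 343.  67.]
320 [442. 344.  66.]
```

Nearly flat now: grip top about 66–70 mm, against 53 mm when flat. Releasing.

Request:
servo_tool:
  increments:
    - [0.7, [0, 0, 0], 0]
    - [0.6, [0, 0, 0], 0]
    - [0.4, [0, 0, 0], 0]
    - [0.1, [0, 0, 0], 0]
    - [0, [0, 0, 0], 0]

```text
time_s: 20.35
position: [0.4394, 0.3433, 0.0076]
tcp_rot: [[-0.994, -0.108, 0.0], [-0.108, 0.994, 0.0], [-0.0, 0.0, -1.0]]
force: [-0.3, 0.3, 1.1]
opening: 0.654
```

Run:
```python
from h import *
s=go(); s,im,d=cap('wrist','w13.png')
P=cloud('wrist',d,s)
for v in range(60,330,20): print(v,np.round(P[v,256]*1000))
```

```text
20.35 [0.4394 0.3433 0.0076] f [-0.3  0.3  1.1] op 0.654
yaw x -173.83 tilt [ 2.e-04  1.e-04 -1.e+00] local [-191.3  245.4]
60 [349. 334.   1.]
80 [358. 335.   2.]
100 [367. 336.   1.]
120 [376. 337.   1.]
140 [382. 337.  34.]
160 [386. 338.  55.]
180 [393. 339.  54.]
200 [401. 339.  54.]
220 [408. 340.  54.]
240 [416. 341.  55.]
260 [424. 342.  54.]
280 [408. 340.  96.]
300 [442. 344.  54.]
320 [451. 345.  54.]
```

View pics/w13.png

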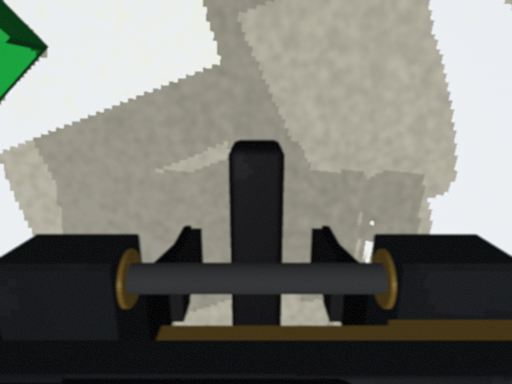

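Scoop lies flat: grip top 54–55 mm all along. I'll rise straight up, then go round to the front of the handle with closed fingers.

Request:
servo_tool:
  increments:
    - [0.2, [0, 0, -25], 0]
    - [0.2, [0, 0, -55], 0]
    - [0.2, [0, 0, -60], 0]
    - [0.6, [0, 0, -60], 0]
    - [1, [0, 0, -40], 0]

```text
time_s: 21.02
position: [0.4399, 0.3436, 0.2508]
tcp_rot: [[-0.994, -0.108, 0.004], [-0.108, 0.994, 0.002], [-0.004, 0.001, -1.0]]
force: [-0.3, 0.3, 0.3]
opening: 0.654
```

Request:
servo_tool:
  increments:
    - [1, [8, -50, 0], 0]
    - [1, [8, -55, 0], 0]
    - [1, [8, -55, 0], 0]
    - [1, [7, -55, 0], 0]
    - [1, [0, -30, 0], 0]

```text
time_s: 21.65
position: [0.434, 0.0942, 0.2476]
tcp_rot: [[-0.994, -0.106, -0.0], [-0.106, 0.994, -0.0], [0.0, -0.0, -1.0]]
force: [0.5, -0.3, 0.6]
opening: 0.088
```

Run:
```python
from h import *
s=go(); s,im,d=cap('wrist','w14.png')
s,im,d=cap('scene','c14.png'); np.save('pics/c14.npy',d)
P=cloud('scene',d)
m=(P[...,2]>.012)&(P[...,2]<.08)&(P[...,0]>.33)&(P[...,0]<.64)&(abs(P[...,1]-.355)<.1); q=P[m]
print(len(q),q[:,2].max(),q.min(0),q.max(0))
cv2.imwrite('pics/c14z.png',cv2.convertScaleAbs(cv2.resize(im[80:260,130:370],(800,600),interpolation=cv2.INTER_CUBIC),alpha=1.5))
```

```text
21.65 [0.434  0.0942 0.2476] f [ 0.5 -0.3  0.6] op 0.088
yaw x -173.94 tilt [-4.e-04 -3.e-04 -1.e+00] local [-223.5   -1.7]
399 0.06483817911329304 [0.37935893 0.26201487 0.01200024] [0.63148099 0.45311546 0.06483818]
```

View pics/c14z.png

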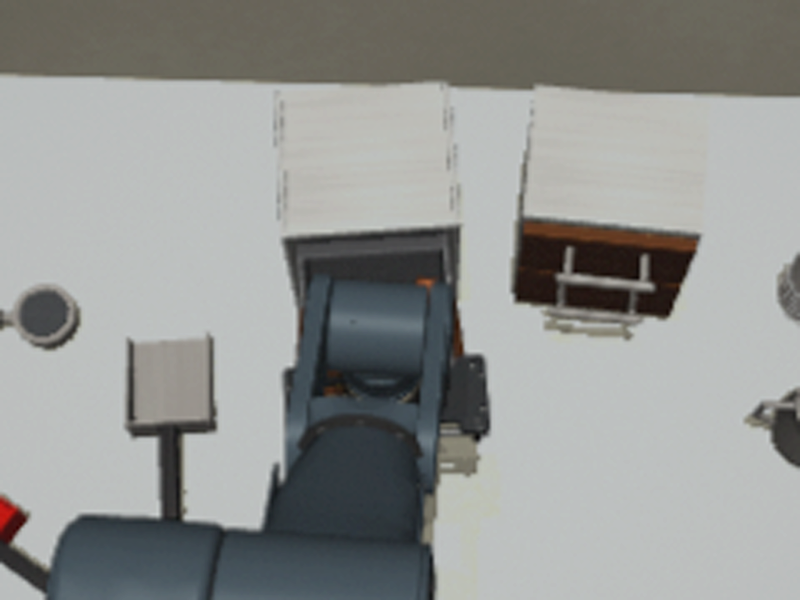

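View pics/w14.png

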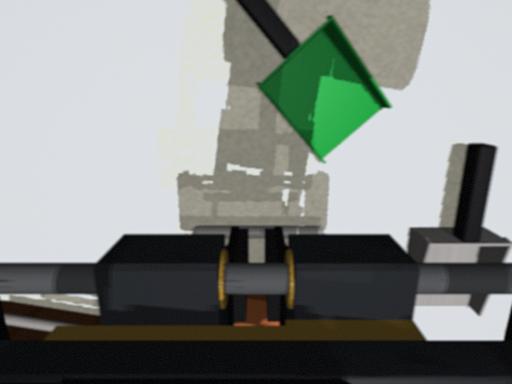

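The empty scoop stands flat (scene crop about (170,385)) and the bin is still open. I'll lower in front of the bar.

Request:
servo_tool:
  increments:
    - [1, [0, 1, 45], 0]
    - [1, [0, 0, 50], 0]
    - [1, [0, 0, 35], 0]
    - [1, [0, 0, 12], 0]
    - [1, [0, 0, 0], 0]

```text
time_s: 22.38
position: [0.4346, 0.0978, 0.1053]
tcp_rot: [[-0.994, -0.108, -0.001], [-0.108, 0.994, 0.0], [0.001, 0.0, -1.0]]
force: [0.6, 0.0, 0.4]
opening: 0.003
```

Request:
servo_tool:
  increments:
    - [1, [-12, 0, 0], 0]
    - [1, [-12, 0, 0], 0]
    - [1, [-5, 0, -2], 0]
    - [1, [-5, 0, -6], 0]
    - [1, [-8, 0, -12], 0]

```text
time_s: 23.0
position: [0.4733, 0.1016, 0.1253]
tcp_rot: [[-0.994, -0.108, -0.008], [-0.108, 0.994, -0.001], [0.008, 0.0, -1.0]]
force: [-4.3, -2.0, 1.0]
opening: 0.005
```

Request:
servo_tool:
  increments:
    - [1, [-11, 0, -12], 0]
    - [1, [-13, 0, -14], 0]
    - [1, [-15, 0, -14], 0]
    - [1, [-16, 0, -12], 0]
    - [1, [-17, 0, -10], 0]

```text
time_s: 23.62
position: [0.5495, 0.1098, 0.1891]
tcp_rot: [[-0.994, -0.107, 0.003], [-0.107, 0.994, 0.0], [-0.003, 0.0, -1.0]]
force: [0.2, -0.4, -0.9]
opening: 0.008
```

Request:
servo_tool:
  increments:
    - [1, [-14, 0, -6], 0]
    - [1, [-12, 0, -5], 0]
    - [1, [-7, 0, -3], 0]
    - [1, [-2, 0, 0], 0]
    - [1, [0, 0, 0], 0]

```text
time_s: 24.25
position: [0.5824, 0.1134, 0.2012]
tcp_rot: [[-0.994, -0.108, -0.001], [-0.108, 0.994, 0.0], [0.001, 0.0, -1.0]]
force: [-0.1, 0.3, 0.7]
opening: 0.002
```

Run:
```python
from h import *
s=go(); s,im,d=cap('wrist','w15.png')
```

```text
24.25 [0.5824 0.1134 0.2012] f [-0.1  0.3  0.7] op 0.002
yaw x -173.83 tilt [-0.0011  0.     -1.    ] local [-73.9   1.3]
```

View pics/w15.png

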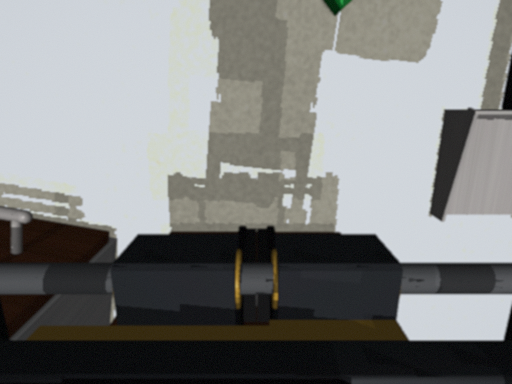

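Nudge in slightly until a force shows, to be sure it is seated.

Request:
servo_tool:
  increments:
    - [1, [-2, 0, 0], 0]
    - [1, [0, 0, 0], 0]

```text
time_s: 24.55
position: [0.5846, 0.1136, 0.2014]
tcp_rot: [[-0.994, -0.108, -0.001], [-0.108, 0.994, 0.0], [0.001, 0.0, -1.0]]
force: [-0.1, 0.1, -0.1]
opening: 0.001
```

Request:
servo_tool:
  increments:
    - [1, [-1.5, 0, 0], 0]
    - [1, [0, 0, 0], 0]

```text
time_s: 24.8
position: [0.5848, 0.1136, 0.2013]
tcp_rot: [[-0.994, -0.108, -0.003], [-0.108, 0.994, -0.0], [0.004, 0.0, -1.0]]
force: [-4.3, -1.1, 2.2]
opening: 0.003
```

Resistance at the shut position. I'll back off and inspect.

Request:
servo_tool:
  increments:
    - [1, [15, 0, 0], 0]
    - [1, [35, 0, 0], 0]
    - [1, [40, 0, -20], 0]
    - [1, [20, -20, -40], 0]
    - [1, [30, -50, -30], 0]

```text
time_s: 25.42
position: [0.457, 0.0316, 0.292]
tcp_rot: [[-0.994, -0.111, 0.005], [-0.111, 0.994, -0.001], [-0.005, -0.001, -1.0]]
force: [1.3, -0.4, 0.4]
opening: 0.004
```

Request:
servo_tool:
  increments:
    - [1, [30, -55, 0], 0]
    - [1, [30, -50, 0], 0]
    - [1, [15, -20, 0], 0]
    - [1, [0, 0, 0], 0]

```text
time_s: 25.92
position: [0.395, -0.1023, 0.2906]
tcp_rot: [[-0.995, -0.104, 0.002], [-0.104, 0.995, -0.001], [-0.002, -0.001, -1.0]]
force: [0.4, 1.2, -0.1]
opening: 0.007
```

Run:
```python
from h import *
s=go()
for n in('scene','side'):
    s,im,d=cap(n,n+'16.png'); y=80 if n=='scene' else 90
    cv2.imwrite(f'pics/{n}16z.png',cv2.convertScaleAbs(cv2.resize(im[y:y+195,90:350],(800,600),interpolation=cv2.INTER_CUBIC),alpha=1.5))
    P=cloud(n,d)
    L=np.stack([(P[...,:2]-H)@EX,(P[...,:2]-H)@EY,P[...,2]],-1)
    q=L[(abs(L[...,1])<.058)&(L[...,0]<-.045)&(L[...,0]>-.1)&(L[...,2]>.19)&(L[...,2]<.24)]
    print(n,'bar',len(q),np.round(np.median(q,0),4))
    g=P[(P[...,2]>.035)&(P[...,2]<.07)&(P[...,0]>.375)&(P[...,0]<.48)&(abs(P[...,1]-.342)<.03)]; k=np.polyfit(g[:,0],g[:,2],1); print('grip',len(g),k[0],np.median(g[:,2]))
    f=P[(P[...,2]<.012)&(P[...,0]>.51)&(P[...,0]<.58)&(abs(P[...,1]-.355)<.03)]; print('floor z',len(f),np.median(f[:,2]))
```

```text
25.925 [ 0.395  -0.1023  0.2906] f [ 0.4  1.2 -0.1] op 0.007
yaw x -174.05 tilt [ 0.0025 -0.0012 -1.    ] local [-283.5 -192.8]
scene bar 118 [-0.0583 -0.0005  0.2195]
grip 130 -0.0016195822029503374 0.053272743874088646
floor z 248 0.0038731113258919647
side bar 178 [-0.0571  0.0007  0.2186]
grip 235 0.026089252098081033 0.0522462013967262
floor z 390 0.0027616278178910214
```

View pics/side16z.png

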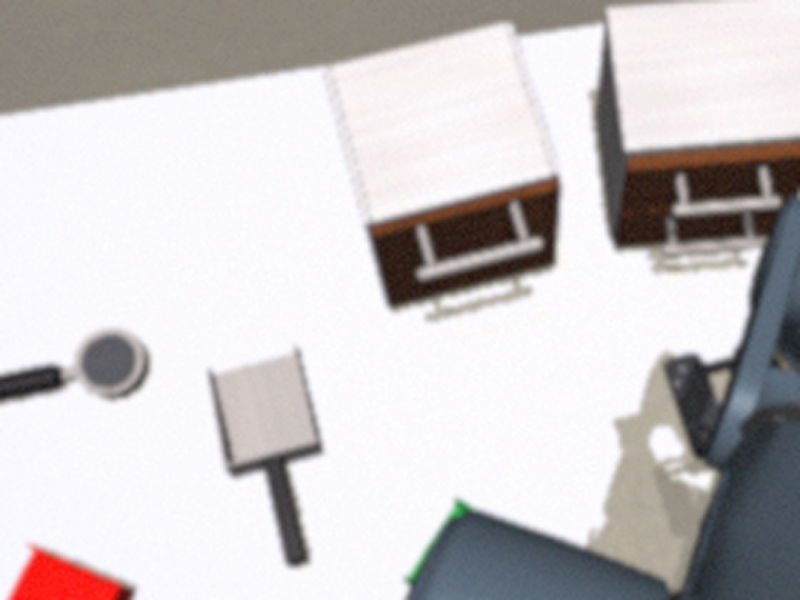

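View pics/scene16.png

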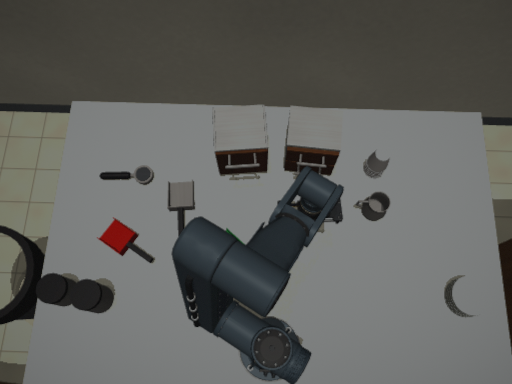

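The bin is shut: the bar is back at −57 to −58 mm, z 0.219, as at the start. The scoop is flat and empty, the bystanders are where they were, and the robot is clear.

Run:
```python
from rig import bot
print(bot.hand_in())
```

```text
the job is handed in; nothing more can be done
None
```

The job is done and handed in at about 26 s; hand-in gives no verdict, so these are my own checks.

**What I did**
- I hooked the bin open by its handle until it fell onto its stop.
- I lifted the steel scoop level and rested it on the bin's front rim. The wrist cannot pitch, so I loosened the jaws briefly to let it tip nose-down, then gripped it again about 31° nose-down.
- I set the scoop back flat on the counter and pushed the bin shut with closed fingers.

**Last checks**
- **Pods:** all four showed inside the open bin after tipping. I could not see them once the bin was shut. None lay outside, and the scoop was empty.
- **Bin:** the handle bar is back at its shut position, within about 1 mm, and gave about 4 N resistance there.
- **Scoop:** it lies flat with its grip top at 52–54 mm, the same as at the start. Its slope read −0.002 from the scene camera but 0.026 from the side camera, which is noisier. Both are within the 0.08 limit.
- **Bystanders:** the drawers, pitcher, portafilter and cups look unmoved in the pictures; I did not re-measure them.

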